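# Set the microscope's light attenuator by clicks

### The arm

A 6-joint arm with a two-finger parallel gripper is mounted at the origin on the work surface. World frame = base frame: x ahead of the robot, y to its left, z up, the work surface at z = 0. Lengths are in m, angles in rad, forces in N, time in s.
With the tool pointing down it reaches from about 0.35 to 0.775 m from the base axis. Payload 5.5 kg.
Tool frame: the origin (TCP) lies at the very end of the fingers, on their centre line; the grasp point (between the pads) lies 19 mm behind it (ctrl.grip_depth is the distance from the TCP to the grasp point, in m); z points along the fingers, y is the direction in which the jaws open and shut (so a half turn about z gives the same grasp; the last joint's range is limited). The gripper opens to 85 mm and grips with 20 to 120 N. Pads are 22 mm wide; open, the fingers measure 114 mm over their backs; the gripper's body (76 mm by 85 mm) begins 54 mm behind the grasp point. The pads swing forward as they close: fully open they stand 13 mm farther back than shut.
Start: joints at [1.091, 0.313, 0.046, 1.304, 0, 1.431], TCP at [0.192, 0.542, 0.231] pointing down, gripper open.
Joint ranges: [-2.76, 2.76], [-0.86, 1.69], [-1.03, 1.26], [-2.2, 2.34], [-1.47, 1.5], [-3.14, 3.14]. Speed limits (rad/s): [2.57, 2.57, 3.14, 3.14, 3.14, 3.14].

### API

Orientations are given as [roll, pitch, yaw] about the fixed x, y, z axes, in that order (R = Rz(yaw) Ry(pitch) Rx(roll)).
In Python, from workcell import ctrl gives the robot as it stands. The module is installed in compiled form; this text tells all that it offers.
- The arm moves only by the tool drive_tool, never from a script. Its argument "moves" is a list of rows, each an object of numbers: "tx", "ty", "tz": the shift along the tool's x, y, z in m; "ax", "ay", "az": the turn, a rotation vector about the tool's x, y, z in rad; "jaw": the closure, from 0 (fully open) to 1 (shut). In form: [{"tx": .., "ty": .., "tz": .., "ax": .., "ay": .., "az": .., "jaw": ..}, ...]. A call has 1 to 5 rows; each row shifts and turns the commanded pose from where the row before left it, along the tool's axes as they then stand; what a row does not reach is not made up. A row lasts 1/8 s, in which the tool goes at most 62.5 mm and 10.7 degrees, less where a joint would pass 70% of its speed; a pose out of reach is approached as far as the arm can. A call is refused whole if a number of a shift passes 0.0625 or a number of a turn 0.188, either way. A call with a gripper value outside its range is refused whole. The fingers move at their own pace and stop on an object; "grip_force" is the grip in N (left out, the last holds). Time passes only in rows, so rows that do not move let the fingers close. It gives the time, the measured TCP pose, the force and the opening at its end, in the units of the state.
- ctrl.observe(): the state, without advancing time (a new reading comes with each control period).
- ctrl.read_camera(name): name is "side" or "top" or "wrist"; returns the picture (420x560x3 uint8, red, green, blue); there is no depth.
- ctrl.camera_info(name): a dict with "camera_matrix" (3x3 intrinsics, pixels), "origin" and "orientation" of the camera in the world; the wrist camera has in their place "mount" (4x4, takes a point from camera to tool coordinates, whose origin is the TCP and whose axes are the flange's). Camera axes: x right, y down, z forward; pixel columns grow to the right and rows downward; lengths in m; the calibration is good to about 2 mm. A picture is of the moment at which its call begins: read the wrist's pose just before it. camera_info takes no time and is no camera call.
- ctrl.hand_in(): hands the job in, once; it reports no verdict.
Trained networks look in the newest picture that a camera, given by its name, has taken for a name from the list of things; names that differ only in an ending like _2 or _b are one class to them, and where a whole thing is asked for, a point or a joint stands for the part that bears it (a point fixed in the world has none). Each returns a list of dicts, best first, with "conf" (0 to 1); they miss things now and then, are a little off and sometimes report something else, mostly with a low value. They report only what shows in the picture. A call takes as long as a camera call.
- ctrl.find_in(camera, label): "box" ([left, top, right, bottom] in pixels, round what is visible of it).
- ctrl.regions_of(camera, label): "mask" (420x560 bool, what is visible of it) and "box" ([left, top, right, bottom] in pixels, round what is visible of it).
The state is a dict: "time_s": time; "joint_pos": joint angles; "dq": joint speeds; "tau": joint torques, N m; "tcp_pos": TCP position; "orientation": TCP orientation; "force": force on the tool from outside, world axes, zero at the start; "wrist_torque": the same for the moment, N m; "grip_width": opening from 0.0 (shut) to 1.0 (fully open).
Only numpy, scipy, OpenCV 4.12 (cv2) and the standard library are available. Lean on these libraries where they do the work, as an engineer would, in place of code of your own. Each camera call takes 0.05 s, during which the arm holds its last target.

### The job

The attenuator lever on the inspection microscope's base stands at some unknown click. Push it with a fingertip (do not pinch it) all the way back to its home stop, the end of the slot nearest the robot, then push it gently away again, counting the clicks, and stop when it has dropped into the third click from home, never going past it. Leave it there, take the hand away, and do not disturb the sample board, the spare objective or the tray.

Things in the scene. Friction and masses are not known exactly. Their poses are not given: they have to be found in the camera images.
- lever (a joint): Lever position along its slot, m: 0 at the home stop (slot end nearest the robot), growing away from the robot along the stand's +x, 0.075 at the far stop. Clicks (detents) lie every 15 mm: first 0.015, second 0.030, third 0.045, fourth 0.060. Leaving a click takes a push rising to about 5 N over the first 4 mm; it fades to nothing at the crest half-way, from where a spring snaps the lever ahead into the next click.
- lever_top (a point): Centre of the top face of the lever, a plain black upright paddle 12 mm thick along the slide, 22 mm wide and 34 mm tall, its broad flat faces square to the slide. The point is 40 mm above the face plate and moves with the lever. Axes as the stand's: x along the slide away from home, z up.
- slot_home (a point): Fixed point on top of the attenuator's aluminium face plate (150 x 62 mm, 63 mm above the table), below the lever's centre when it is home. The slot runs 75 mm from here along +x; a pair of dark ticks flanks it at home and at each click. The plate goes on flat 37 mm behind home, then the base top, 3 mm lower, another 45 mm.
- stand: The microscope: fixed black base 240 (x) by 400 (y) by 60 mm high, origin under its centre, x away from the robot (yaw up to 20 degrees). Attenuator plate centred 135 mm to +y. Round stage centred 55 mm to -y, under a vertical zoom tube 60 mm wide, 165 to 325 mm above the table, on a 360 mm high column near the -y edge.
- sample_board: Bystander: a loose green circuit board 30 x 75 x 4 mm lying on the round stage, origin under its centre. Leave alone.
- objective_mid (a point): Bystander: centre of a loose steel spare objective, 34 mm wide, 50 mm tall, standing on the table to the left of the base. Leave alone.
- tray: Bystander: a loose clear sample tray 110 x 80 x 22 mm on the table, to the right of and nearer the robot than the base, origin under its centre. Leave alone.

How it is judged:
By the outcome, as a careful person would: the job done as asked, in the order asked, and still so for the second after the job is handed in, with the robot touching nothing.
It also fails if it takes over 64 s, if anything falls off the work surface, if the arm or the gripper's body presses on something with over 40 N, if the wrist force passes 120 N, or if a joint passes its speed limit or range.

## Working session

There is one attempt and no reset: what is moved stays moved. The work goes in short steps, Python scripts to look and compute and a tool call to move; the robot and the scene stay as the last step left them, time stands still between calls to the robot, and variables do not carry over. Pictures are saved under pics/ and viewed, and the job is handed in when it is done.

Besides the shell and the picture viewer there is one more tool, called after "Request:" as name(argument=value, ...) on one line, values as JSON. drive_tool: Moves the arm, as the interface text tells. Its arguments: {"type":"object","properties":{"moves":{"type":"array"},"grip_force":{"type":"number"}},"required":["moves"]}

```bash
mkdir -p pics; python3 - <<'E'
from workcell import ctrl
import cv2, numpy as np
np.set_printoptions(precision=4,suppress=True)
s=ctrl.observe(); print(s)
for n in ["side","top","wrist"]:
    im=ctrl.read_camera(n); cv2.imwrite(f"pics/{n}0.png",im[:,:,::-1])
    print(n,ctrl.camera_info(n))
    for l in ["lever","stand","objective_mid","tray"]:
        print(l,[(r["box"],r["conf"]) for r in ctrl.find_in(n,l)])
E
```

```text
{'time_s': 0.0, 'joint_pos': array([ 1.0914,  0.314 ,  0.045 ,  1.3035, -0.    ,  1.4312]), 'dq': array([ 0.    , -0.0018,  0.0012,  0.    , -0.0014,  0.0015]), 'tau': array([  0.0001, -48.0626,  29.8534,   0.0195,  -0.0002,  -0.    ]), 'tcp_pos': array([0.1914, 0.5417, 0.2304]), 'orientation': array([-3.1398, -0.0002,  2.8018]), 'force': array([0.9384, 0.4898, 0.1728]), 'wrist_torque': array([ 0.0353, -0.019 ,  0.0402]), 'grip_width': 0.9983150714494278}
side {'camera_matrix': array([[438.1722,   0.    , 286.591 ],
       [  0.    , 438.1722, 200.4208],
       [  0.    ,   0.    ,   1.    ]]), 'origin': array([0.2901, 0.62  , 0.8852]), 'orientation': array([-2.4531, -0.0039, -2.914 ])}
lever [([210.6, 234.8, 221.5, 250.1], 0.55)]
stand [([163.1, 47.1, 287.2, 287.3], 0.76)]
objective_mid [([216.8, 290.3, 235.8, 307.1], 0.67)]
tray [([161.5, 46.9, 284.4, 290.4], 0.42), ([208.8, 232.8, 219.1, 251.4], 0.18)]
top {'camera_matrix': array([[431.6768,   0.    , 282.7539],
       [  0.    , 431.6768, 204.1276],
       [  0.    ,   0.    ,   1.    ]]), 'origin': array([ 0.3127, -0.0241,  1.111 ]), 'orientation': array([-3.0177,  0.011 , -1.596 ])}
lever []
stand [([194.5, 61.9, 384.8, 219.5], 0.71)]
objective_mid []
tray [([415.2, 242.9, 455.1, 296.5], 0.66), ([192.8, 59.6, 384.0, 217.9], 0.4)]
wrist {'camera_matrix': array([[367.9923,   0.    , 276.5489],
       [  0.    , 367.9923, 207.6608],
       [  0.    ,   0.    ,   1.    ]]), 'mount': array([[-0.    , -0.9569, -0.2904,  0.0744],
       [ 1.    , -0.0004,  0.0012, -0.0004],
       [-0.0013, -0.2904,  0.9569, -0.1422],
       [ 0.    ,  0.    ,  0.    ,  1.    ]])}
lever []
stand []
objective_mid []
tray []
```

View pics/side0.png

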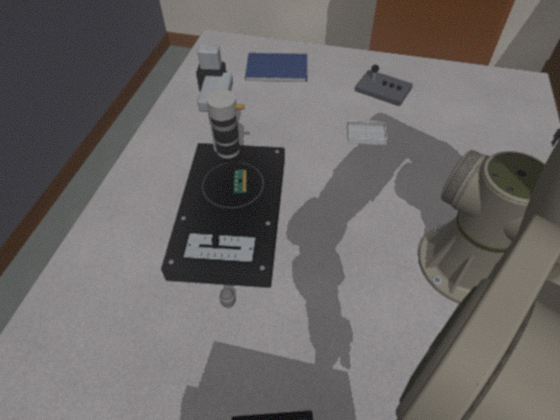

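View pics/top0.png

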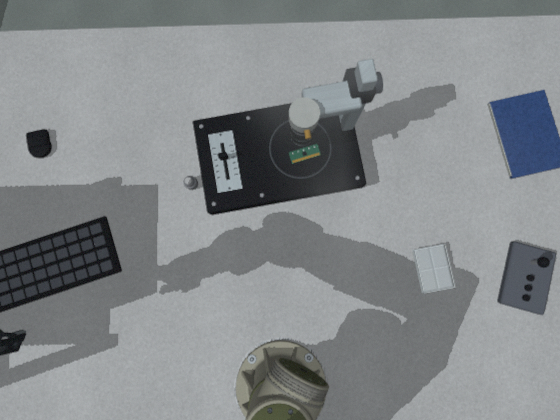

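View pics/wrist0.png

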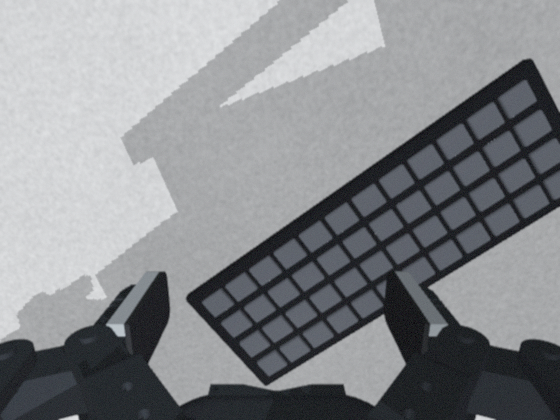

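```bash
cat > h.py <<'E'
from workcell import ctrl
import cv2, numpy as np
from scipy.spatial.transform import Rotation as R
np.set_printoptions(precision=4,suppress=True)
def cam(n,s=None):
    i=ctrl.camera_info(n); K=i["camera_matrix"]
    if "mount" in i:
        s=s or ctrl.observe(); T=np.eye(4);T[:3,:3]=R.from_euler("xyz",s["orientation"]).as_matrix();T[:3,3]=s["tcp_pos"]
        M=T@i["mount"]; return K,M[:3,:3],M[:3,3]
    return K,R.from_euler("xyz",i["orientation"]).as_matrix(),i["origin"]
def bp(c,uv,z):
    K,Rm,o=c; d=Rm@np.linalg.solve(K,[uv[0],uv[1],1]); return o+d*(z-o[2])/d[2]
def pj(c,p):
    K,Rm,o=c; q=K@(Rm.T@(np.asarray(p)-o)); return q[:2]/q[2]
E
python3 - <<'E'
import cv2
a=cv2.imread("pics/top0.png")[100:225,180:380]; cv2.imwrite("pics/topz.png",cv2.resize(a,None,fx=4,fy=4,interpolation=2))
a=cv2.imread("pics/side0.png")[135:310,155:295]; cv2.imwrite("pics/sidez.png",cv2.resize(a,None,fx=3.4,fy=3.4,interpolation=2))
E
```

```text
(no output)
```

View pics/topz.png

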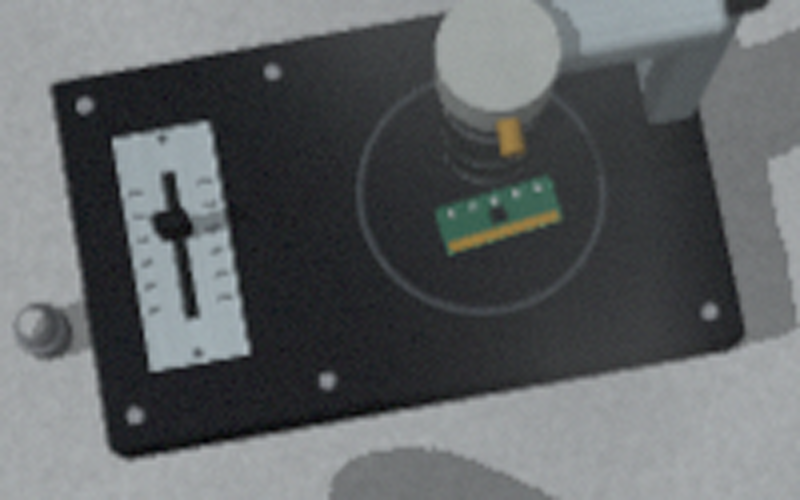

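View pics/sidez.png

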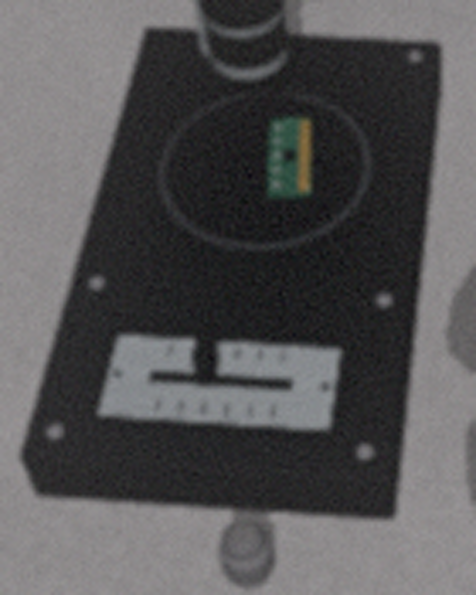

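```bash
cat > m.py <<'E'
from h import *
t=np.array([(112,137),(210,120),(250,353),(150,371)])/4+[180,100]  # far-left, far-right, near-right, near-left
s=np.array([(97,415),(117,335),(342,347),(332,430)])/3.4+[155,135]
for n,P in(("top",t),("side",s)):
    c=cam(n); W=np.array([bp(c,p,.063) for p in P]); print(n,W, W.mean(0))
    ax=(W[0]+W[1]-W[2]-W[3]); print("len",np.linalg.norm(ax)/2,"yaw",np.arctan2(ax[1],ax[0]), "w",np.linalg.norm(W[0]-W[1]))
c=cam("top"); print("lever", bp(c,(224,156),.103)); print("obj",bp(c,(191,182.5),.03))
E
python3 m.py
```

```text
top [[0.6246 0.1667 0.063 ]
 [0.6338 0.1052 0.063 ]
 [0.4855 0.0822 0.063 ]
 [0.4759 0.1438 0.063 ]] [0.5549 0.1245 0.063 ]
len 0.15023423676817602 yaw 0.15323196055688704 w 0.06215969346178803
side [[0.6234 0.1688 0.063 ]
 [0.6337 0.1066 0.063 ]
 [0.4839 0.0815 0.063 ]
 [0.4728 0.1451 0.063 ]] [0.5534 0.1255 0.063 ]
len 0.15221215033276067 yaw 0.16103066481909614 w 0.06307312924728896
lever [0.5581 0.1213 0.103 ]
obj [0.5093 0.2165 0.03  ]
```

Request:
drive_tool(moves=[{"az":-0.165,"jaw":1},{"az":-0.165,"jaw":1},{"az":-0.165,"jaw":1},{"tx":-0.034,"ty":-0.047,"jaw":1},{"tx":-0.034,"ty":-0.047,"jaw":1}], grip_force=40)

```text
validation failed for argument at $.mo...
```

Request:
drive_tool(moves=[{"tx":-0.034,"ty":-0.047,"jaw":1},{"tx":-0.034,"ty":-0.047,"jaw":1},{"tx":-0.034,"ty":-0.047,"jaw":1},{"tx":-0.034,"ty":-0.047,"jaw":1},{"tx":-0.034,"ty":-0.047,"jaw":1}])

```text
validation failed for argument at $.mo...
```

Request:
drive_tool(moves=[{"tx":-0.034,"ty":-0.047,"jaw":1},{"tx":-0.034,"ty":-0.047,"jaw":1},{"tx":-0.034,"ty":-0.047,"jaw":1},{"jaw":1},{"jaw":1}])

```text
validation failed for argument at $.mo...
```

Rows probably need every number present.

Request:
drive_tool(moves=[{"tx":0,"ty":0,"tz":0,"ax":0,"ay":0,"az":-0.165,"jaw":1},{"tx":0,"ty":0,"tz":0,"ax":0,"ay":0,"az":-0.165,"jaw":1},{"tx":0,"ty":0,"tz":0,"ax":0,"ay":0,"az":-0.165,"jaw":1},{"tx":-0.034,"ty":-0.047,"tz":0,"ax":0,"ay":0,"az":0,"jaw":1},{"tx":-0.034,"ty":-0.047,"tz":0,"ax":0,"ay":0,"az":0,"jaw":1}], grip_force=40)

```text
time_s: 1.38
tcp_pos: [0.2738, 0.4593, 0.2312]
orientation: [3.141, 0.0, -2.984]
force: [0.6, 0.4, -0.4]
grip_width: 0.005
```

Request:
drive_tool(moves=[{"tx":-0.034,"ty":-0.047,"tz":0,"ax":0,"ay":0,"az":0,"jaw":1},{"tx":-0.034,"ty":-0.047,"tz":0,"ax":0,"ay":0,"az":0,"jaw":1},{"tx":-0.034,"ty":-0.047,"tz":0,"ax":0,"ay":0,"az":0,"jaw":1},{"tx":-0.034,"ty":-0.047,"tz":0,"ax":0,"ay":0,"az":0,"jaw":1},{"tx":-0.034,"ty":-0.047,"tz":0,"ax":0,"ay":0,"az":0,"jaw":1}])

```text
time_s: 2.0
tcp_pos: [0.4789, 0.2524, 0.2316]
orientation: [3.141, 0.001, -2.986]
force: [1.1, 0.3, -0.3]
grip_width: -0.004
```

Request:
drive_tool(moves=[{"tx":-0.034,"ty":-0.047,"tz":0,"ax":0,"ay":0,"az":0,"jaw":1},{"tx":-0.034,"ty":-0.047,"tz":0,"ax":0,"ay":0,"az":0,"jaw":1},{"tx":-0.034,"ty":-0.047,"tz":0,"ax":0,"ay":0,"az":0,"jaw":1},{"tx":0,"ty":0,"tz":0,"ax":0,"ay":0,"az":0,"jaw":1},{"tx":0,"ty":0,"tz":0,"ax":0,"ay":0,"az":0,"jaw":1}])

```text
time_s: 2.62
tcp_pos: [0.5999, 0.1302, 0.231]
orientation: [3.141, -0.001, -2.987]
force: [-0.6, 0.2, 0.5]
grip_width: -0.002
```

```bash
cat > look.py <<'E'
import sys
from h import *
tag=sys.argv[1]
H=np.array([.5175,.1192]); th=.155; S=np.array([np.cos(th),np.sin(th)]);N=np.array([-S[1],S[0]])
s=ctrl.observe(); d=s["tcp_pos"][:2]-H
print("t",s["time_s"],"tcp",s["tcp_pos"],"rpy",s["orientation"],"along",d@S,"across",d@N,"F along",s["force"][:2]@S,s["force"])
for n in sys.argv[2:]:
    im=ctrl.read_camera(n)[:,:,::-1].copy()
    if n=="wrist": im=cv2.resize(im,None,fx=1.4,fy=1.4,interpolation=2)
    elif n=="top": im=cv2.resize(im[100:225,180:330],None,fx=4,fy=4,interpolation=2)
    else: im=cv2.resize(im[200:310,150:300],None,fx=5,fy=5,interpolation=2)
    cv2.imwrite(f"pics/{n}_{tag}.png",im)
E
python3 look.py a wrist top
```

```text
t 2.625 tcp [0.5999 0.1302 0.231 ] rpy [ 3.1411 -0.001  -2.9872] along 0.08312783687510517 across -0.0018378890421671128 F along -0.5597060043807824 [-0.5945  0.1795  0.5115]
```

View pics/wrist_a.png

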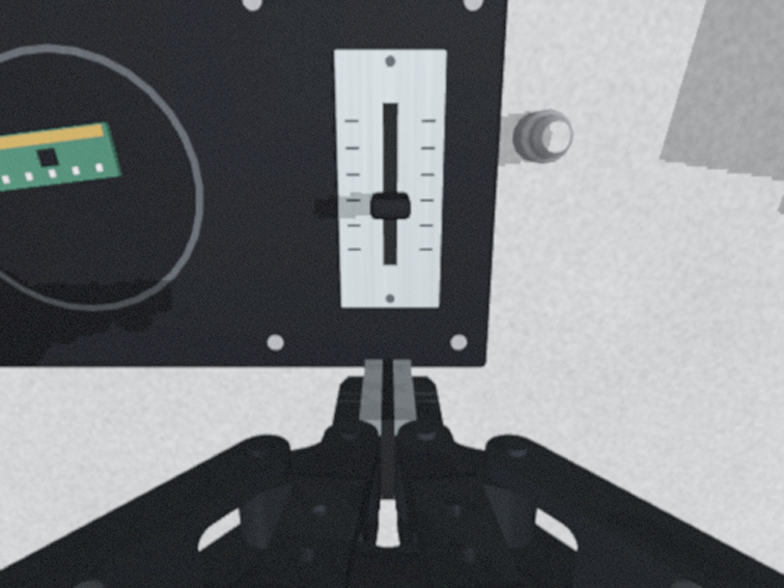

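```bash
cat >> h.py <<'E'
H=np.array([.5175,.1192]); th=.155; S=np.array([np.cos(th),np.sin(th)]);N=np.array([-S[1],S[0]])
E
python3 - <<'E'
from h import *
c=cam("wrist")
P=np.array([(333,50),(446,50),(440,306),(341,306)])/1.4
W=np.array([bp(c,p,.063) for p in P]); print(W,W.mean(0))
ax=(W[2]+W[3]-W[0]-W[1]);print(np.linalg.norm(ax)/2,np.arctan2(ax[1],ax[0]))
f=lambda p:(round((p[:2]-H)@S,4),round((p[:2]-H)@N,4))
for y in(103,121,148,174,200,225,249,264): print(y,f(bp(c,np.array((390,y))/1.4,.063)))
for y in (193,207,218): print("top",y,f(bp(c,np.array((390,y))/1.4,.103)))
E
```

```text
[[0.4865 0.0834 0.063 ]
 [0.4768 0.145  0.063 ]
 [0.6238 0.1694 0.063 ]
 [0.6336 0.1072 0.063 ]] [0.5552 0.1263 0.063 ]
0.14898401440217485 0.16199625119880423
103 (np.float64(-0.0087), np.float64(0.001))
121 (np.float64(0.001), np.float64(0.001))
148 (np.float64(0.0159), np.float64(0.0011))
174 (np.float64(0.0307), np.float64(0.0011))
200 (np.float64(0.0459), np.float64(0.0012))
225 (np.float64(0.061), np.float64(0.0012))
249 (np.float64(0.0758), np.float64(0.0012))
264 (np.float64(0.0853), np.float64(0.0013))
top 193 (np.float64(0.0375), np.float64(0.0009))
top 207 (np.float64(0.0447), np.float64(0.0009))
top 218 (np.float64(0.0505), np.float64(0.0009))
```

Request:
drive_tool(moves=[{"tx":0,"ty":0.003,"tz":0.05,"ax":0,"ay":0,"az":0,"jaw":1},{"tx":0,"ty":0,"tz":0.05,"ax":0,"ay":0,"az":0,"jaw":1},{"tx":0,"ty":0,"tz":0.03,"ax":0,"ay":0,"az":0,"jaw":1},{"tx":0,"ty":0,"tz":0.021,"ax":0,"ay":0,"az":0,"jaw":1},{"tx":0,"ty":0,"tz":0,"ax":0,"ay":0,"az":0,"jaw":1}])

```text
time_s: 3.35
tcp_pos: [0.5974, 0.1345, 0.0789]
orientation: [3.141, -0.004, -2.984]
force: [-0.3, -0.5, 0.5]
grip_width: -0.001
```

```bash
python3 look.py b wrist side
```

```text
t 3.35 tcp [0.5974 0.1345 0.0789] rpy [ 3.1412 -0.0037 -2.9843] along 0.08133101372358732 across 0.002808962197288587 F along -0.3387609427099263 [-0.2714 -0.4574  0.5056]
```

View pics/wrist_b.png

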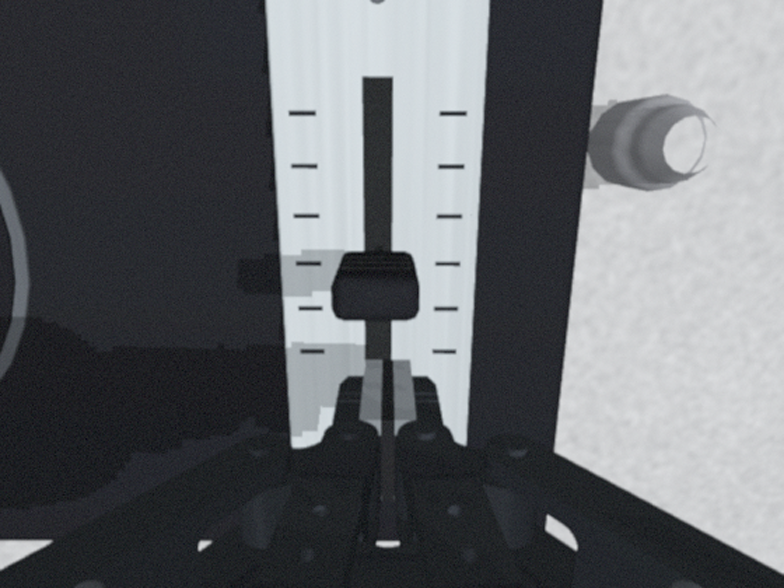

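View pics/side_b.png

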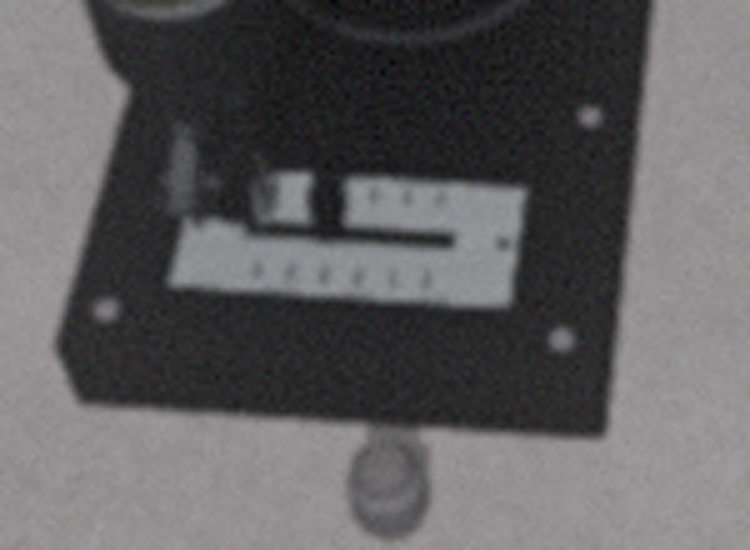

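Request:
drive_tool(moves=[{"tx":0.008,"ty":-0.0015,"tz":0,"ax":0,"ay":0,"az":0,"jaw":1},{"tx":0.006,"ty":0,"tz":0,"ax":0,"ay":0,"az":0,"jaw":1},{"tx":0.004,"ty":0,"tz":0,"ax":0,"ay":0,"az":0,"jaw":1},{"tx":0.003,"ty":0,"tz":0,"ax":0,"ay":0,"az":0,"jaw":1},{"tx":0,"ty":0,"tz":0,"ax":0,"ay":0,"az":0,"jaw":1}])

```text
time_s: 4.08
tcp_pos: [0.5796, 0.1286, 0.0807]
orientation: [3.142, 0.001, -2.986]
force: [-0.2, 0.4, 0.8]
grip_width: -0.001
```

```bash
python3 look.py c
```

```text
t 4.075 tcp [0.5796 0.1286 0.0807] rpy [ 3.1416  0.0011 -2.9865] along 0.06280316228492916 across -0.0003114390676814455 F along -0.1188886291105758 [-0.1821  0.3954  0.7569]
```

Request:
drive_tool(moves=[{"tx":0.003,"ty":0,"tz":0,"ax":0,"ay":0,"az":0,"jaw":1},{"tx":0,"ty":0,"tz":0,"ax":0,"ay":0,"az":0,"jaw":1}])

```text
time_s: 4.32
tcp_pos: [0.5775, 0.1282, 0.0807]
orientation: [3.142, 0.002, -2.986]
force: [4.8, 0.1, -0.5]
grip_width: -0.002
```

Request:
drive_tool(moves=[{"tx":0.003,"ty":0,"tz":0,"ax":0,"ay":0,"az":0,"jaw":1},{"tx":0,"ty":0,"tz":0,"ax":0,"ay":0,"az":0,"jaw":1}])

```text
time_s: 4.58
tcp_pos: [0.5739, 0.1277, 0.0806]
orientation: [-3.142, 0.001, -2.986]
force: [2.4, 0.6, 1.5]
grip_width: -0.002
```

Request:
drive_tool(moves=[{"tx":0.003,"ty":0,"tz":0,"ax":0,"ay":0,"az":0,"jaw":1},{"tx":0,"ty":0,"tz":0,"ax":0,"ay":0,"az":0,"jaw":1}])

```text
time_s: 4.82
tcp_pos: [0.5686, 0.1271, 0.0796]
orientation: [3.141, -0.003, -2.986]
force: [0.4, 0.1, -0.6]
grip_width: -0.002
```

Request:
drive_tool(moves=[{"tx":0.003,"ty":0,"tz":0,"ax":0,"ay":0,"az":0,"jaw":1},{"tx":0,"ty":0,"tz":0,"ax":0,"ay":0,"az":0,"jaw":1}])

```text
time_s: 5.08
tcp_pos: [0.5666, 0.1267, 0.08]
orientation: [3.141, -0.001, -2.986]
force: [0.1, 0.2, -0.5]
grip_width: 0.002
```

```bash
python3 look.py d wrist
```

```text
t 5.075 tcp [0.5666 0.1267 0.08  ] rpy [ 3.1415 -0.0012 -2.9864] along 0.04969288351253955 across -0.00017833902474034767 F along 0.1453105954474397 [ 0.1147  0.2069 -0.5484]
```

View pics/wrist_d.png

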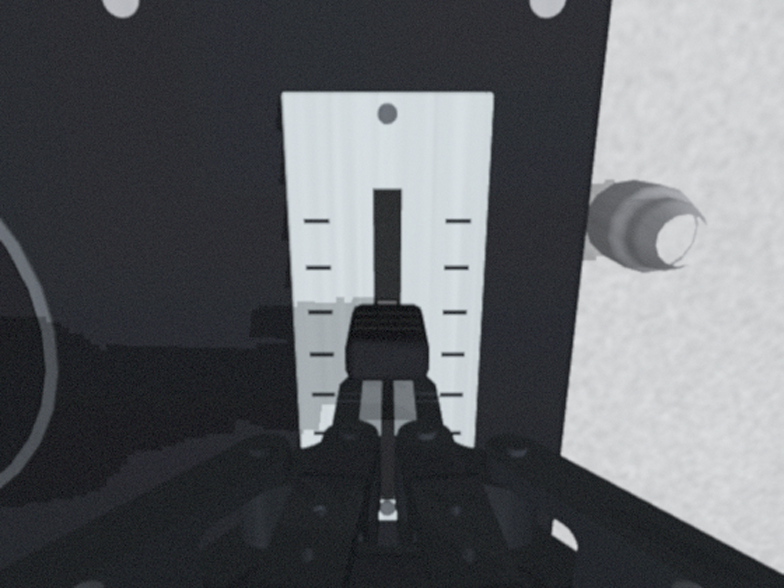

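Request:
drive_tool(moves=[{"tx":0.005,"ty":0,"tz":0,"ax":0,"ay":0,"az":0,"jaw":1},{"tx":0.005,"ty":0,"tz":0,"ax":0,"ay":0,"az":0,"jaw":1},{"tx":0.005,"ty":0,"tz":0,"ax":0,"ay":0,"az":0,"jaw":1},{"tx":0.004,"ty":0,"tz":0,"ax":0,"ay":0,"az":0,"jaw":1},{"tx":0.004,"ty":0,"tz":0,"ax":0,"ay":0,"az":0,"jaw":1}])

```text
time_s: 5.75
tcp_pos: [0.5457, 0.1234, 0.0805]
orientation: [3.141, 0.003, -2.986]
force: [5.5, 1.7, -3.5]
grip_width: -0.0
```

Request:
drive_tool(moves=[{"tx":0.003,"ty":0,"tz":0,"ax":0,"ay":0,"az":0,"jaw":1},{"tx":0.003,"ty":0,"tz":0,"ax":0,"ay":0,"az":0,"jaw":1},{"tx":0,"ty":0,"tz":0,"ax":0,"ay":0,"az":0,"jaw":1}])

```text
time_s: 6.12
tcp_pos: [0.5378, 0.1222, 0.0802]
orientation: [3.142, -0.001, -2.986]
force: [-0.3, 0.2, -0.6]
grip_width: -0.001
```

```bash
python3 look.py e wrist
```

```text
t 6.125 tcp [0.5378 0.1222 0.0802] rpy [ 3.1415 -0.0014 -2.9863] along 0.02048709993070648 across -0.00019159682242473103 F along -0.21475039023219247 [-0.2504  0.2115 -0.5607]
```

View pics/wrist_e.png

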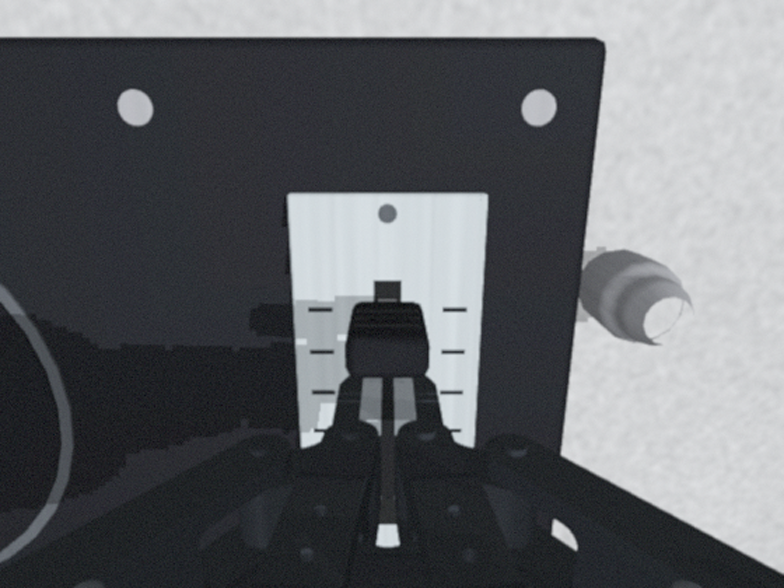

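Request:
drive_tool(moves=[{"tx":0.002,"ty":0,"tz":0,"ax":0,"ay":0,"az":0,"jaw":1},{"tx":0.001,"ty":0,"tz":0,"ax":0,"ay":0,"az":0,"jaw":1},{"tx":0,"ty":0,"tz":0,"ax":0,"ay":0,"az":0,"jaw":1}])

```text
time_s: 6.55
tcp_pos: [0.5357, 0.1218, 0.0803]
orientation: [3.142, -0.0, -2.986]
force: [-0.4, -0.2, 0.7]
grip_width: 0.002
```

Request:
drive_tool(moves=[{"tx":0.0015,"ty":0,"tz":0,"ax":0,"ay":0,"az":0,"jaw":1},{"tx":0,"ty":0,"tz":0,"ax":0,"ay":0,"az":0,"jaw":1}])

```text
time_s: 6.8
tcp_pos: [0.5355, 0.1217, 0.0805]
orientation: [3.141, 0.002, -2.986]
force: [5.1, 0.4, -3.0]
grip_width: 0.001
```

Request:
drive_tool(moves=[{"tx":0.001,"ty":0,"tz":0,"ax":0,"ay":0,"az":0,"jaw":1},{"tx":0,"ty":0,"tz":0,"ax":0,"ay":0,"az":0,"jaw":1}])

```text
time_s: 7.05
tcp_pos: [0.5355, 0.1217, 0.0806]
orientation: [3.141, 0.004, -2.986]
force: [7.6, 1.6, -5.2]
grip_width: -0.003
```

```bash
python3 look.py f wrist
```

```text
t 7.05 tcp [0.5355 0.1217 0.0806] rpy [ 3.1414  0.004  -2.9864] along 0.01816222188388877 across -0.0002919123841713311 F along 7.726324639690056 [ 7.5726  1.5838 -5.1819]
```

View pics/wrist_f.png

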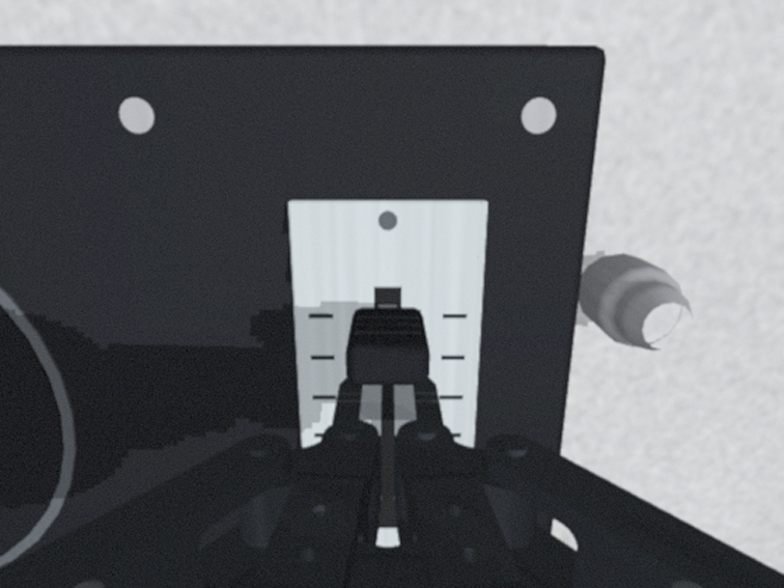

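Request:
drive_tool(moves=[{"tx":-0.012,"ty":0,"tz":0,"ax":0,"ay":0,"az":0,"jaw":1},{"tx":0,"ty":0,"tz":-0.03,"ax":0,"ay":0,"az":0,"jaw":1},{"tx":0,"ty":0,"tz":-0.035,"ax":0,"ay":0,"az":0,"jaw":1},{"tx":0.03,"ty":0,"tz":0,"ax":0,"ay":0,"az":0,"jaw":1},{"tx":0.032,"ty":0,"tz":0,"ax":0,"ay":0,"az":0,"jaw":1}])

```text
time_s: 7.72
tcp_pos: [0.4834, 0.1135, 0.1457]
orientation: [-3.142, -0.001, -2.986]
force: [0.4, -0.2, 0.1]
grip_width: 0.002
```

Request:
drive_tool(moves=[{"tx":0,"ty":0,"tz":0,"ax":0,"ay":0,"az":0,"jaw":1},{"tx":0,"ty":0,"tz":0,"ax":0,"ay":0,"az":0,"jaw":1}])

```text
time_s: 7.98
tcp_pos: [0.4846, 0.1137, 0.1456]
orientation: [-3.142, 0.001, -2.986]
force: [-0.5, 0.0, 0.0]
grip_width: -0.001
```

```bash
python3 look.py g top wrist
```

```text
t 7.975 tcp [0.4846 0.1137 0.1456] rpy [-3.1415  0.0007 -2.9864] along -0.03337386718069063 across -0.00034026290694014 F along -0.46181444102390845 [-0.468   0.0038  0.0252]
```

View pics/wrist_g.png

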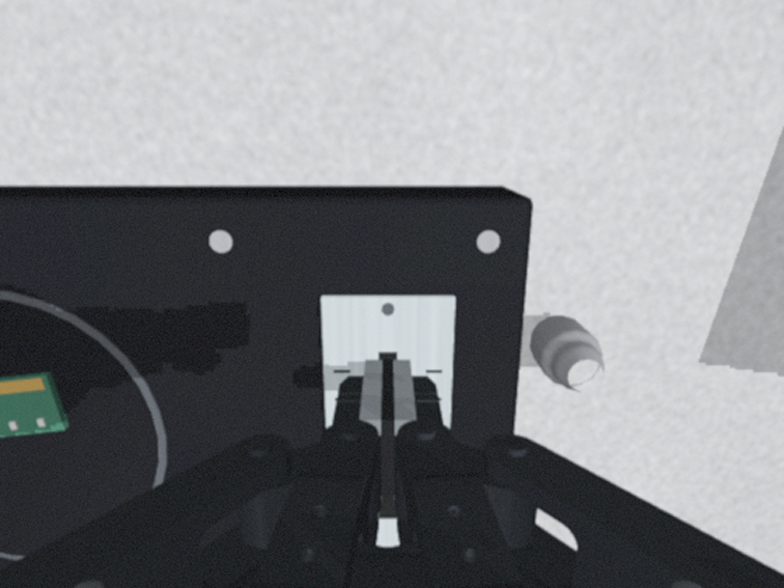

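View pics/top_g.png

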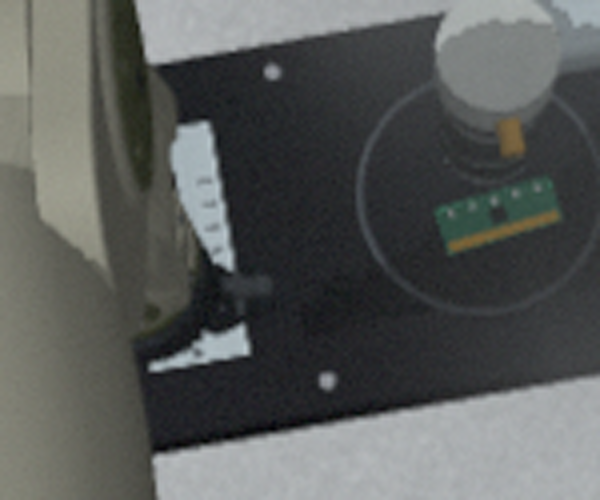

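Request:
drive_tool(moves=[{"tx":0.002,"ty":0,"tz":0.03,"ax":0,"ay":0,"az":0,"jaw":1},{"tx":0,"ty":0,"tz":0.02,"ax":0,"ay":0,"az":0,"jaw":1},{"tx":0,"ty":0,"tz":0.015,"ax":0,"ay":0,"az":0,"jaw":1},{"tx":0,"ty":0,"tz":0,"ax":0,"ay":0,"az":0,"jaw":1}])

```text
time_s: 8.57
tcp_pos: [0.4814, 0.1133, 0.0792]
orientation: [3.141, -0.002, -2.986]
force: [0.0, 0.4, 0.7]
grip_width: 0.004
```

Request:
drive_tool(moves=[{"tx":-0.008,"ty":0,"tz":0,"ax":0,"ay":0,"az":0,"jaw":1},{"tx":-0.006,"ty":0,"tz":0,"ax":0,"ay":0,"az":0,"jaw":1},{"tx":0,"ty":0,"tz":0,"ax":0,"ay":0,"az":0,"jaw":1}])

```text
time_s: 8.95
tcp_pos: [0.4972, 0.1156, 0.081]
orientation: [-3.142, 0.002, -2.986]
force: [0.4, -0.8, 0.7]
grip_width: 0.002
```

```bash
python3 look.py h side; for i in 1 2 3; do python3 look.py h; done
```

```text
t 8.95 tcp [0.4972 0.1156 0.081 ] rpy [-3.1415  0.0019 -2.9864] along -0.02064277879380272 across -0.0003697323778725204 F along 0.2594523631072742 [ 0.392  -0.8281  0.6726]
t 9.0 tcp [0.4965 0.1156 0.0808] rpy [ 3.1416  0.0011 -2.9864] along -0.02129882415983623 across -0.00029583352389433374 F along -0.7841014885468653 [-0.7702 -0.15    0.0527]
t 9.0 tcp [0.4965 0.1156 0.0808] rpy [ 3.1416  0.0011 -2.9864] along -0.02129882415983623 across -0.00029583352389433374 F along -0.7841014885468653 [-0.7702 -0.15    0.0527]
t 9.0 tcp [0.4965 0.1156 0.0808] rpy [ 3.1416  0.0011 -2.9864] along -0.02129882415983623 across -0.00029583352389433374 F along -0.7841014885468653 [-0.7702 -0.15    0.0527]
```

View pics/side_h.png

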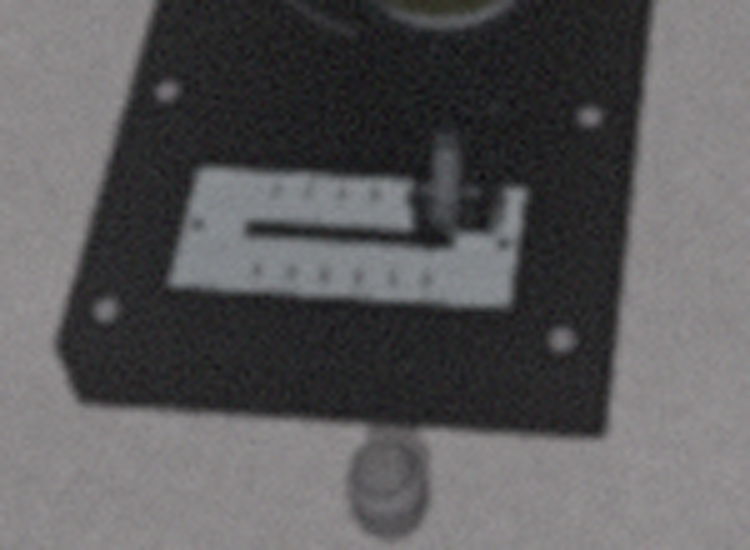

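Request:
drive_tool(moves=[{"tx":-0.002,"ty":0,"tz":0,"ax":0,"ay":0,"az":0,"jaw":1},{"tx":-0.002,"ty":0,"tz":0,"ax":0,"ay":0,"az":0,"jaw":1},{"tx":0,"ty":0,"tz":0,"ax":0,"ay":0,"az":0,"jaw":1}])

```text
time_s: 9.38
tcp_pos: [0.4998, 0.1162, 0.0803]
orientation: [3.142, 0.0, -2.986]
force: [0.5, 0.0, -0.7]
grip_width: -0.003
```

Request:
drive_tool(moves=[{"tx":-0.001,"ty":0,"tz":0,"ax":0,"ay":0,"az":0,"jaw":1},{"tx":-0.001,"ty":0,"tz":0,"ax":0,"ay":0,"az":0,"jaw":1},{"tx":0,"ty":0,"tz":0,"ax":0,"ay":0,"az":0,"jaw":1}])

```text
time_s: 9.75
tcp_pos: [0.5018, 0.1165, 0.0803]
orientation: [3.142, 0.0, -2.986]
force: [0.3, -0.4, -0.6]
grip_width: -0.002
```

Request:
drive_tool(moves=[{"tx":-0.001,"ty":0,"tz":0,"ax":0,"ay":0,"az":0,"jaw":1},{"tx":-0.001,"ty":0,"tz":0,"ax":0,"ay":0,"az":0,"jaw":1},{"tx":0,"ty":0,"tz":0,"ax":0,"ay":0,"az":0,"jaw":1}])

```text
time_s: 10.12
tcp_pos: [0.5032, 0.1167, 0.0802]
orientation: [3.142, -0.001, -2.986]
force: [-2.9, -0.8, 0.5]
grip_width: -0.002
```

Request:
drive_tool(moves=[{"tx":-0.001,"ty":0,"tz":0,"ax":0,"ay":0,"az":0,"jaw":1},{"tx":-0.001,"ty":0,"tz":0,"ax":0,"ay":0,"az":0,"jaw":1},{"tx":0,"ty":0,"tz":0,"ax":0,"ay":0,"az":0,"jaw":1}])

```text
time_s: 10.5
tcp_pos: [0.505, 0.117, 0.0802]
orientation: [3.142, -0.001, -2.986]
force: [-5.6, -0.8, 2.5]
grip_width: -0.001
```

Request:
drive_tool(moves=[{"tx":-0.001,"ty":0,"tz":0,"ax":0,"ay":0,"az":0,"jaw":1},{"tx":-0.001,"ty":0,"tz":0,"ax":0,"ay":0,"az":0,"jaw":1},{"tx":0,"ty":0,"tz":0,"ax":0,"ay":0,"az":0,"jaw":1}])

```text
time_s: 10.88
tcp_pos: [0.5073, 0.1174, 0.0802]
orientation: [3.141, -0.001, -2.986]
force: [-4.0, -0.7, 2.3]
grip_width: 0.001
```

```bash
python3 look.py i wrist side
```

```text
t 10.875 tcp [0.5073 0.1174 0.0802] rpy [ 3.1414 -0.0007 -2.9864] along -0.010405506796050441 across -0.00022957959951376173 F along -4.090060371960408 [-4.0265 -0.7244  2.2864]
```

View pics/side_i.png

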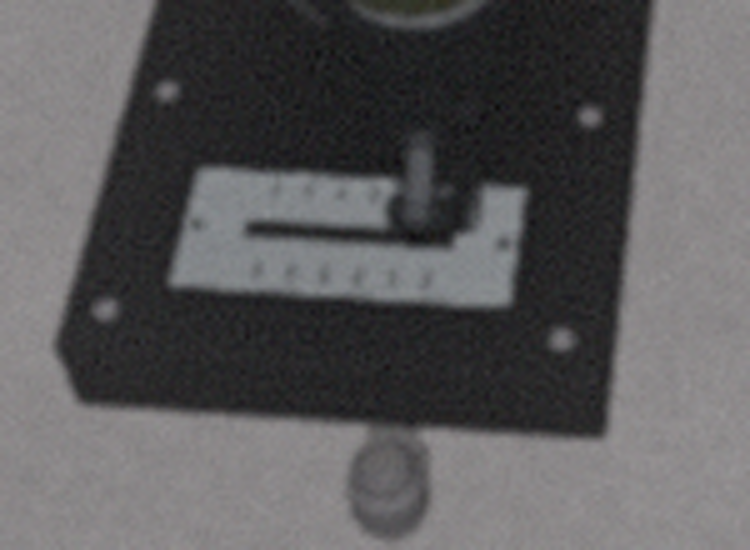

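Request:
drive_tool(moves=[{"tx":-0.001,"ty":0,"tz":0,"ax":0,"ay":0,"az":0,"jaw":1},{"tx":-0.001,"ty":0,"tz":0,"ax":0,"ay":0,"az":0,"jaw":1},{"tx":0,"ty":0,"tz":0,"ax":0,"ay":0,"az":0,"jaw":1}])

```text
time_s: 11.35
tcp_pos: [0.5111, 0.1179, 0.0807]
orientation: [-3.142, 0.003, -2.986]
force: [0.0, -0.5, 0.4]
grip_width: -0.001
```

Request:
drive_tool(moves=[{"tx":-0.001,"ty":0,"tz":0,"ax":0,"ay":0,"az":0,"jaw":1},{"tx":0,"ty":0,"tz":0,"ax":0,"ay":0,"az":0,"jaw":1}])

```text
time_s: 11.6
tcp_pos: [0.5111, 0.1179, 0.0804]
orientation: [3.142, 0.001, -2.986]
force: [0.7, 0.7, 0.0]
grip_width: -0.001
```

```bash
python3 look.py j wrist side
```

```text
t 11.6 tcp [0.5111 0.1179 0.0804] rpy [ 3.1415  0.0008 -2.9864] along -0.006564370561190193 across -0.0002772795520004455 F along 0.7789841092523038 [0.6767 0.7154 0.0328]
```

View pics/side_j.png

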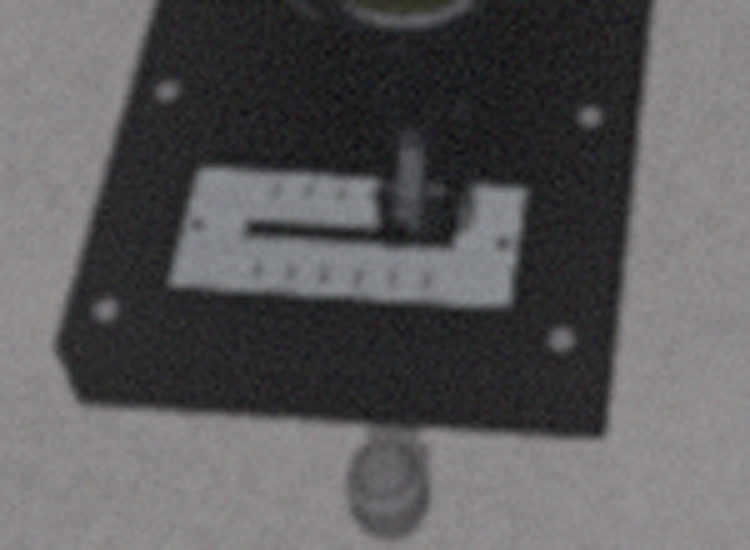

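Request:
drive_tool(moves=[{"tx":-0.002,"ty":0,"tz":0,"ax":0,"ay":0,"az":0,"jaw":1},{"tx":-0.002,"ty":0,"tz":0,"ax":0,"ay":0,"az":0,"jaw":1},{"tx":-0.001,"ty":0,"tz":0,"ax":0,"ay":0,"az":0,"jaw":1},{"tx":0,"ty":0,"tz":0,"ax":0,"ay":0,"az":0,"jaw":1}])

```text
time_s: 12.2
tcp_pos: [0.5157, 0.1186, 0.0803]
orientation: [3.141, 0.0, -2.986]
force: [0.5, -0.8, 0.5]
grip_width: 0.001
```

Request:
drive_tool(moves=[{"tx":-0.001,"ty":0,"tz":0,"ax":0,"ay":0,"az":0,"jaw":1},{"tx":-0.001,"ty":0,"tz":0,"ax":0,"ay":0,"az":0,"jaw":1},{"tx":0,"ty":0,"tz":0,"ax":0,"ay":0,"az":0,"jaw":1}])

```text
time_s: 12.58
tcp_pos: [0.5173, 0.1189, 0.0802]
orientation: [3.142, -0.0, -2.986]
force: [-0.6, 0.9, 0.2]
grip_width: -0.0
```

Request:
drive_tool(moves=[{"tx":-0.001,"ty":0,"tz":0,"ax":0,"ay":0,"az":0,"jaw":1},{"tx":-0.001,"ty":0,"tz":0,"ax":0,"ay":0,"az":0,"jaw":1},{"tx":0,"ty":0,"tz":0,"ax":0,"ay":0,"az":0,"jaw":1}])

```text
time_s: 12.95
tcp_pos: [0.5189, 0.1192, 0.0802]
orientation: [3.142, -0.001, -2.986]
force: [-4.5, -1.8, 2.9]
grip_width: -0.002
```

Request:
drive_tool(moves=[{"tx":-0.001,"ty":0,"tz":0,"ax":0,"ay":0,"az":0,"jaw":1},{"tx":-0.001,"ty":0,"tz":0,"ax":0,"ay":0,"az":0,"jaw":1},{"tx":0,"ty":0,"tz":0,"ax":0,"ay":0,"az":0,"jaw":1}])

```text
time_s: 13.32
tcp_pos: [0.5209, 0.1195, 0.0802]
orientation: [3.141, -0.001, -2.986]
force: [-4.6, -0.2, 3.6]
grip_width: -0.002
```

```bash
python3 look.py k wrist side
```

```text
t 13.325 tcp [0.5209 0.1195 0.0802] rpy [ 3.1415 -0.0011 -2.9864] along 0.0033988443697429657 across -0.00023839650127132917 F along -4.544907913119566 [-4.5754 -0.1576  3.5712]
```

View pics/side_k.png

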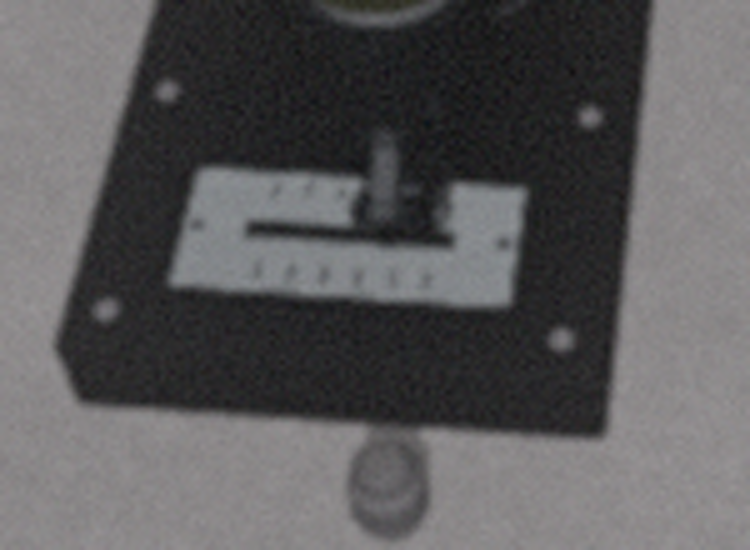

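Consistent with the first click's pattern (shift 15 mm). Through crest 2:

Request:
drive_tool(moves=[{"tx":-0.001,"ty":0,"tz":0,"ax":0,"ay":0,"az":0,"jaw":1},{"tx":-0.001,"ty":0,"tz":0,"ax":0,"ay":0,"az":0,"jaw":1},{"tx":0,"ty":0,"tz":0,"ax":0,"ay":0,"az":0,"jaw":1}])

```text
time_s: 13.8
tcp_pos: [0.5242, 0.12, 0.0803]
orientation: [3.141, 0.001, -2.986]
force: [-0.1, -0.2, -0.0]
grip_width: 0.0
```

Request:
drive_tool(moves=[{"tx":-0.001,"ty":0,"tz":0,"ax":0,"ay":0,"az":0,"jaw":1},{"tx":-0.001,"ty":0,"tz":0,"ax":0,"ay":0,"az":0,"jaw":1},{"tx":0,"ty":0,"tz":0,"ax":0,"ay":0,"az":0,"jaw":1}])

```text
time_s: 14.18
tcp_pos: [0.526, 0.1202, 0.0804]
orientation: [3.142, 0.001, -2.986]
force: [-0.3, -0.2, 0.0]
grip_width: -0.0
```

```bash
python3 look.py l wrist side
```

```text
t 14.175 tcp [0.526  0.1202 0.0804] rpy [ 3.1415  0.0009 -2.9864] along 0.008543737652692745 across -0.000280065684995133 F along -0.30442736469063497 [-0.2786 -0.1888  0.0231]
```

View pics/side_l.png

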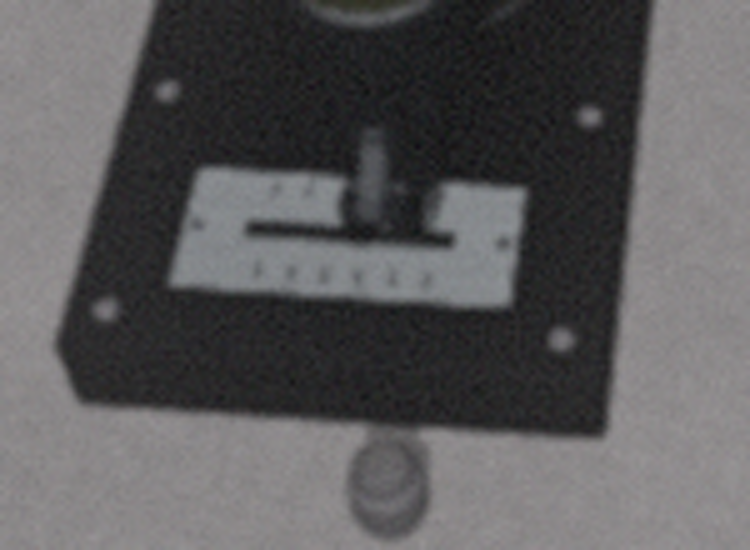

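View pics/wrist_l.png

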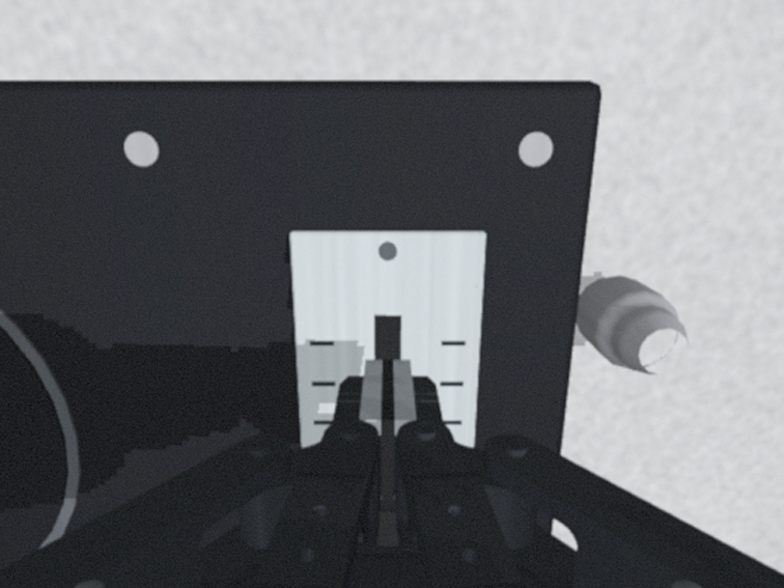

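Request:
drive_tool(moves=[{"tx":-0.0015,"ty":0,"tz":0,"ax":0,"ay":0,"az":0,"jaw":1},{"tx":-0.0015,"ty":0,"tz":0,"ax":0,"ay":0,"az":0,"jaw":1},{"tx":-0.001,"ty":0,"tz":0,"ax":0,"ay":0,"az":0,"jaw":1},{"tx":0,"ty":0,"tz":0,"ax":0,"ay":0,"az":0,"jaw":1}])

```text
time_s: 14.78
tcp_pos: [0.5295, 0.1208, 0.0803]
orientation: [3.142, 0.0, -2.986]
force: [0.2, 1.1, 0.1]
grip_width: -0.002
```

Request:
drive_tool(moves=[{"tx":-0.001,"ty":0,"tz":0,"ax":0,"ay":0,"az":0,"jaw":1},{"tx":-0.001,"ty":0,"tz":0,"ax":0,"ay":0,"az":0,"jaw":1},{"tx":0,"ty":0,"tz":0,"ax":0,"ay":0,"az":0,"jaw":1}])

```text
time_s: 15.15
tcp_pos: [0.5314, 0.1211, 0.0803]
orientation: [3.142, 0.0, -2.986]
force: [1.0, 0.6, 0.9]
grip_width: 0.001
```

Request:
drive_tool(moves=[{"tx":-0.001,"ty":0,"tz":0,"ax":0,"ay":0,"az":0,"jaw":1},{"tx":-0.001,"ty":0,"tz":0,"ax":0,"ay":0,"az":0,"jaw":1},{"tx":0,"ty":0,"tz":0,"ax":0,"ay":0,"az":0,"jaw":1}])

```text
time_s: 15.52
tcp_pos: [0.5329, 0.1214, 0.0802]
orientation: [3.142, -0.001, -2.986]
force: [-2.4, -0.4, 2.0]
grip_width: -0.005
```

Request:
drive_tool(moves=[{"tx":-0.001,"ty":0,"tz":0,"ax":0,"ay":0,"az":0,"jaw":1},{"tx":-0.001,"ty":0,"tz":0,"ax":0,"ay":0,"az":0,"jaw":1},{"tx":0,"ty":0,"tz":0,"ax":0,"ay":0,"az":0,"jaw":1}])

```text
time_s: 15.9
tcp_pos: [0.5347, 0.1216, 0.0802]
orientation: [3.142, -0.001, -2.986]
force: [-4.7, -1.3, 2.9]
grip_width: 0.002
```

Request:
drive_tool(moves=[{"tx":-0.001,"ty":0,"tz":0,"ax":0,"ay":0,"az":0,"jaw":1},{"tx":-0.001,"ty":0,"tz":0,"ax":0,"ay":0,"az":0,"jaw":1},{"tx":0,"ty":0,"tz":0,"ax":0,"ay":0,"az":0,"jaw":1}])

```text
time_s: 16.27
tcp_pos: [0.5369, 0.122, 0.0802]
orientation: [3.141, -0.001, -2.986]
force: [-3.8, -0.4, 1.8]
grip_width: 0.0
```

Request:
drive_tool(moves=[{"tx":-0.001,"ty":0,"tz":0,"ax":0,"ay":0,"az":0,"jaw":1},{"tx":0,"ty":0,"tz":0,"ax":0,"ay":0,"az":0,"jaw":1}])

```text
time_s: 16.52
tcp_pos: [0.5394, 0.1224, 0.0803]
orientation: [3.141, 0.002, -2.986]
force: [0.0, 0.6, -0.0]
grip_width: -0.001
```

Snapped into the third. Back off without pushing further, and check.

Request:
drive_tool(moves=[{"tx":0.005,"ty":0,"tz":0,"ax":0,"ay":0,"az":0,"jaw":1},{"tx":0.015,"ty":0,"tz":0,"ax":0,"ay":0,"az":0,"jaw":1},{"tx":0,"ty":0,"tz":-0.04,"ax":0,"ay":0,"az":0,"jaw":1},{"tx":0,"ty":0,"tz":-0.05,"ax":0,"ay":0,"az":0,"jaw":1},{"tx":0,"ty":0,"tz":-0.05,"ax":0,"ay":0,"az":0,"jaw":1}])

```text
time_s: 17.15
tcp_pos: [0.5187, 0.1191, 0.222]
orientation: [3.142, 0.001, -2.986]
force: [0.5, -0.6, 0.5]
grip_width: -0.002
```

```bash
python3 look.py m side
```

```text
t 17.15 tcp [0.5187 0.1191 0.222 ] rpy [ 3.1415  0.0014 -2.9864] along 0.0011768289787536656 across -0.000264188159133853 F along 0.4370447982165335 [ 0.5284 -0.5508  0.545 ]
```

View pics/side_m.png

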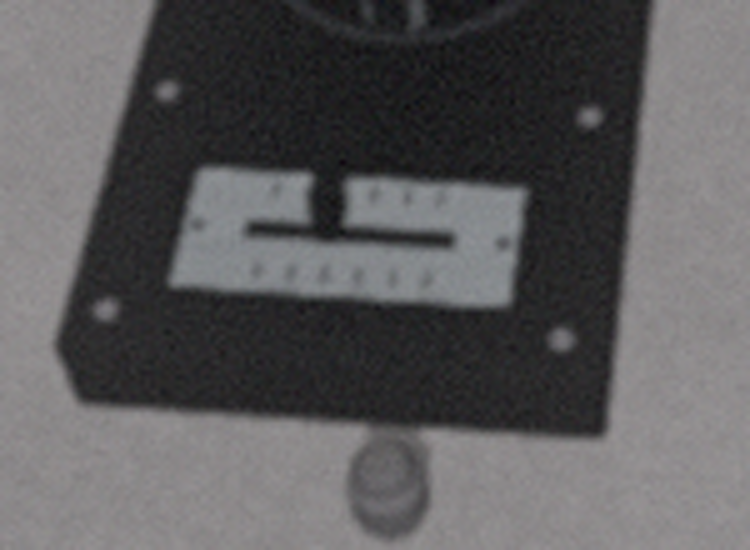

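Request:
drive_tool(moves=[{"tx":-0.03,"ty":0,"tz":-0.01,"ax":0,"ay":0,"az":0,"jaw":1},{"tx":-0.03,"ty":0,"tz":0,"ax":0,"ay":0,"az":0,"jaw":1},{"tx":-0.02,"ty":0,"tz":0,"ax":0,"ay":0,"az":0,"jaw":1},{"tx":0,"ty":0,"tz":0,"ax":0,"ay":0,"az":0,"jaw":1},{"tx":0,"ty":0,"tz":0,"ax":0,"ay":0,"az":0,"jaw":1}])

```text
time_s: 17.82
tcp_pos: [0.597, 0.1314, 0.2301]
orientation: [3.141, -0.0, -2.986]
force: [-0.6, 0.0, -0.5]
grip_width: -0.003
```

```bash
python3 look.py n wrist top
```

```text
t 17.825 tcp [0.597  0.1314 0.2301] rpy [ 3.1415 -0.0005 -2.9863] along 0.08039390323586507 across -0.00019342308946126657 F along -0.6204602770091543 [-0.6303  0.0145 -0.4894]
```

View pics/wrist_n.png

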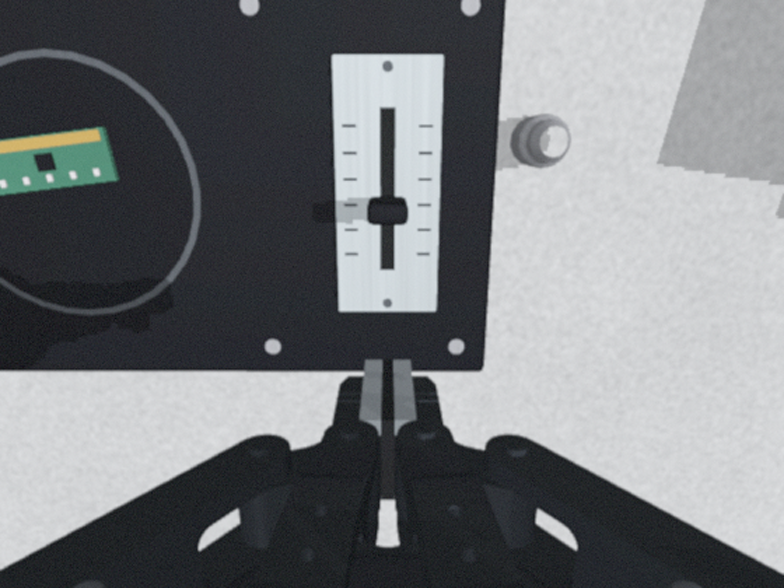

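```bash
python3 -c "
from workcell import ctrl
print(ctrl.hand_in())"
```

```text
the job is handed in; nothing more can be done
None
```

The lever is in the third click from home, the hand is clear, and I handed the job in at about 18 s of the 64 s allowed.

- **Starting point:** the wrist picture showed the lever already at about 44 mm, which is the third click.
- **Home:** with the jaws shut, I pushed it back to the home stop. There the finger stopped moving while the force rose to about 8 N.
- **Counting out:** I hopped over to the other side and pushed gently in steps of 2 mm or less. The force rose to about 5 N and dropped to zero three times, about 15 mm of finger travel apart. I stopped at the third drop, about 5 mm of travel short of touching the lever again, then backed off and lifted.

**Last checks:**
- In the wrist and side pictures the lever stands at the fourth pair of ticks counting home as the first, at about 45 mm. This matches the starting pictures.
- The force reading was about zero, with nothing touched.
- In the last wrist picture the board and the objective look undisturbed. The tray was not in that view, and I did not check it separately; the arm never worked near it.

No check failed or disagreed. My first three move calls were rejected for missing numbers and moved nothing.

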